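Put up the resin-sorting lamp

ROBOT

A 6-joint arm with a two-finger parallel gripper is mounted at the origin on the work surface. World frame = base frame: x ahead of the robot, y to its left, z up, the work surface at z = 0. Lengths are in m, angles in rad, forces in N, time in s.
With the tool pointing down it reaches from about 0.3 to 0.875 m from the base axis. Payload 6.4 kg.
Tool frame: the origin (TCP) lies at the very end of the fingers, on their centre line; the grasp point (between the pads) lies 19 mm behind it; x points along the fingers, y is the direction in which the jaws open and shut, and the axes are right-handed (so a half turn about x gives the same grasp; the last joint's range is limited). The gripper opens to 85 mm and grips with 20 to 120 N. Pads are 22 mm wide; open, the fingers measure 114 mm over their backs; the gripper's body (76 mm by 85 mm) begins 54 mm behind the grasp point. The pads swing forward as they close: fully open they stand 13 mm farther back than shut.
Start: joints at [-1.308, 0.181, 1.607, -0, 1.354, -0.206], TCP at [0.26, -0.513, 0.231] pointing down, gripper open.
Joint ranges: [-2.99, 2.99], [-0.89, 2.07], [0.3, 2.58], [-1.14, 4.28], [0, 2.63], [-3.12, 3.12]. Speed limits (rad/s): [2.57, 2.57, 3.01, 3.14, 3.14, 3.14].

INTERFACE

Orientations are given as a unit quaternion [w, x, y, z].
In Python, from bench import status, optics, hand_in gives the robot as it stands. The module is installed in compiled form; this text tells all that it offers.
- The arm moves only by the shell command python3 -m jog 'ROWS'. ROWS is JSON, one flat list of numbers, 5 for each row, row after row: the shift along the tool's x, y, z in mm, then the turn about the tool's x in degrees, then the opening in per cent of the stroke, from 0 (shut) to 100 (fully open). In form: [tx, ty, tz, yaw, gripper, tx, ty, tz, yaw, gripper, ...]. A call has exactly 5 rows; each row is the pose to reach, as a shift and turn from the pose commanded when the call began, along the tool's axes at that moment; what a row does not reach only later rows make up. A row lasts 1/10 s, in which the tool goes at most 50 mm and 8.59 degrees, less where a joint would pass 70% of its speed; a pose out of reach is approached as far as the arm can. A call with a gripper value outside its range is refused whole. The fingers move at their own pace and stop on an object; the grip force is fixed at half the most. Time passes only in rows, so rows that repeat a pose let the fingers close, or fill a call up. It gives the time, the measured TCP pose, the force and the opening at its end, in the units of the state.
- status.get_obs(): the state, without advancing time (a new reading comes with each control period).
- optics.camera(name): name is "side" or "top" or "wrist"; returns the picture (384x512x3 uint8, red, green, blue); there is no depth.
- optics.get_calibration(name): a dict with "vertical_fov" (degrees; the focal length in pixels is half the picture's height over the tangent of half this angle, whatever the lens; pixels are square), "cx", "cy" (the principal point, pixels), "extrinsics" (4x4, takes a point from camera to world coordinates). Camera axes: x right, y up, looking along -z (the intrinsics and any distortion apply to the point x, -y, -z); pixel columns grow to the right and rows downward; lengths in m; the calibration is good to about 2 mm. A picture is of the moment at which its call begins: read the wrist's pose just before it. get_calibration takes no time and is no camera call; for the wrist camera it gives the pose at the moment of the call.
- hand_in(): hands the job in, once; it reports no verdict.
The state is a dict: "time_s": time; "q": joint angles; "dq": joint speeds; "joint_efforts": joint torques, N m; "eef_pos": TCP position; "eef_rot": TCP orientation; "wrist_force": force on the tool from outside, world axes, zero at the start; "torque": the same for the moment, N m; "opening": opening from 0.0 (shut) to 1.0 (fully open).
Only numpy, scipy, OpenCV 4.12 (cv2) and the standard library are available. Lean on these libraries where they do the work, as an engineer would, in place of code of your own. Each camera call takes 0.05 s, during which the arm holds its last target. There are 200 camera calls.

TASK

Put up the leaning telescopic lamp over the resin pan: push the steel lock slide fully in towards the lamp's tube to free the lamp, then draw the light bar out along its leaning tube until the lock button springs out of its hole, and let go so that the lamp stands up on its button. Leave the lock slide pushed in, and do not disturb the pan, the tin or the jar.

Things in the scene. Friction and masses are not known exactly. Their poses are not given: they have to be found in the camera images.
- stand: Fixed lamp stand; place and yaw vary. Origin on the counter under the centre of its 160 x 120 x 12 mm foot plate, z up. Its dark square outer tube (32 x 32 mm, 165 mm long) starts 20 mm above the origin and leans 35 degrees from vertical to the stand's own -x (towards the robot), along (-0.574, 0, 0.819). 's' below = distance up the tube's axis from (0, 0, 20 mm).
- collar (a point): Centre of the fixed grey collar round the top of the outer tube, s = 135 to 165 mm, 52 mm wide (stand y) and 48 mm thick. From it a grey guide arm, 10 mm high, runs to 100 mm on the stand's +y side, under the bolt of the lock slide.
- rail_mid (a point): Point on a fixed steel rail, 12 mm thick, 380 mm above the counter, almost straight above the light bar: an upright gripper cannot take the bar, so come in along the leaning tube. The rail is level, along stand y from -190 mm to +70 mm (free end with a 20 mm knob) past this point; at its -190 mm end it bends away from the robot to an upright post at stand x = +90, y = -190 mm.
- light_bar (a point): Centre of the aluminium light bar on the inner tube, at s = 212 mm when down. 120 mm long (its y, level), 24 mm thick (its x), 34 mm deep (its z); pinch it across its x. The point's z is the tube axis, up and out: the bar moves only along it. Under the bar, when down, 30 mm of bare 22 mm square inner tube shows above the collar. Bar and inner tube weigh 0.25 to 0.5 kg.
- mast (a joint): How far inner tube and light bar are drawn out, m: 0 = down, end stop 0.095. At about 0.087 the lock button springs out and then holds the lamp there. It cannot be drawn out until the lock slide is pushed in. Let go before the click, it sinks back. Drawing it out slowly takes about 4 to 8 N.
- slide_tab (a point): On the mid-plane of the lock slide's upright steel tab, s = 190 mm, 130 mm to the stand's +y side of the tube axis at slide value 0. Tab: 12 mm thick (its y), 30 mm wide (its x), 72 mm tall (its z, parallel to the tube): 26 mm above this point (free end), 46 mm below, on the end of a 14 x 12 mm bolt through the collar. It is pushed along its -y. 64 mm free between tab and light bar at 0.
- lock_slide (a joint): Travel of the lock slide towards the tube, in m: 0 to 0.004 at the start (locked), 0.026 = fully in (end stop). It frees the lamp at about 0.018. It slides against about 3 N of friction and stays where it is left.
- button_top (a point): Top face of the small steel spring lock button (11 x 12 mm) carried by the inner tube. It is hidden inside the outer tube until it springs out of the dark hole (15 x 22 mm) in the tube's upper side (the side away from the robot), centred at s = 116 mm. The point's x points out of the tube.
- lock_button (a joint): How far the lock button has sprung out, in m: 0 = held in, 0.008 = fully out (clicked).
- pan: Round metal pan of resin lumps, 200 mm across, 45 mm high, 0.9 kg, standing loose on the counter on the robot side of the stand, under the lamp. Origin at the centre of its underside. Leave alone.
- tin: Round closed brass-coloured tin, 84 mm across, 75 mm high, loose, beside the stand. Origin at the centre of its underside. Leave alone.
- jar: Closed amber jar, 70 mm across, 100 mm high, loose, at the other side of the stand. Origin at the centre of its underside. Leave alone.

How it is judged:
On the way, in this order (a step that is already met when the one before it is completed fails the run):
1. the lock slide is pushed in (at least 22 of its 26 mm) (value of joint lock_slide above 0.022 m), for 0.2 s.
2. the inner tube is drawn out and the lock button has sprung out (value of joint mast above 0.083 m and value of joint lock_button above 0.005 m), for 0.2 s.
At the end, for the whole second after the job is handed in: The lamp is drawn out at least 83 mm and at rest, its lock button is out by more than 5 mm, and the lock slide is still pushed in by more than 20 mm (all of step 2 and value of joint lock_slide above 0.02 m and velocity of joint mast between -0.005 and 0.005 m/s); the robot touches nothing.
It fails at once if the pan is shifted by more than 25 mm (distance of pan from where it was at the start of the episode above 0.025 m).
It fails at once if the tin is shifted by more than 25 mm (distance of tin from where it was at the start of the episode above 0.025 m).
It fails at once if the jar is shifted by more than 25 mm (distance of jar from where it was at the start of the episode above 0.025 m).
It also fails if it takes over 51 s, if anything falls off the work surface, if the arm or the gripper's body presses on something with over 40 N, if the wrist force passes 120 N, or if a joint passes its speed limit or range.

## Working session

There is one attempt and no reset: what is moved stays moved. The work goes in short steps, Python scripts to look and compute and a shell command to move; the robot and the scene stay as the last step left them, time stands still between calls to the robot, and variables do not carry over. Pictures are saved under pics/ and viewed, on a budget of 10 in all, crops included, one or two more only if the job needs it, and the job is handed in when it is done.

```bash
mkdir -p pics
python3 - <<'E'
from bench import status, optics
import cv2,numpy as np
o=status.get_obs();print(o)
for n in("side","top"):
    c=optics.get_calibration(n);print(n,c)
    cv2.imwrite(f"pics/{n}0.png",cv2.resize(optics.camera(n)[:,:,::-1],(800,600),interpolation=cv2.INTER_CUBIC))
print(optics.get_calibration("wrist"))
E
```

```text
{'time_s': 0.0, 'q': array([-1.30831437e+00,  1.81566643e-01,  1.60802678e+00,  2.43226882e-06,
        1.35379062e+00, -2.06293981e-01]), 'dq': array([-7.16465900e-04, -6.16771907e-05, -1.58782104e-06,  2.73742624e-03,
       -7.95995035e-04,  4.46881236e-04]), 'joint_efforts': array([-5.87456980e-04, -4.44870436e+01, -3.51334476e+01, -4.14544538e-04,
        9.03164124e-03,  4.22672969e-06]), 'eef_pos': array([ 0.25965256, -0.51240676,  0.23036069]), 'eef_rot': array([-0.16359058, -0.68775494, -0.16485683,  0.68778884]), 'wrist_force': array([ 0.79019854, -0.22819998,  0.25785741]), 'torque': array([ 0.01502758, -0.00134539, -0.01854763]), 'opening': 1.0011449039413096}
side {'vertical_fov': 49.14818602905082, 'cx': 254.9342215298084, 'cy': 186.93396469520812, 'extrinsics': array([[ 0.97883922,  0.15060044, -0.13853981,  0.51536432],
       [-0.20459211,  0.70708403, -0.67688569, -0.5981842 ],
       [-0.00397999,  0.69090642,  0.72293325,  0.94378596],
       [ 0.        ,  0.        ,  0.        ,  1.        ]])}
top {'vertical_fov': 45.06192087559168, 'cx': 251.13770202199487, 'cy': 193.5067590795146, 'extrinsics': array([[ 0.01506755,  0.99573408, -0.09103083,  0.51830805],
       [-0.99987118,  0.0145011 , -0.00688089,  0.03746896],
       [-0.00553149,  0.09112278,  0.9958243 ,  1.36344977],
       [ 0.        ,  0.        ,  0.        ,  1.        ]])}
{'vertical_fov': 71.87822783661336, 'cx': 257.6414711518623, 'cy': 189.65957320709637, 'extrinsics': array([[ 0.4513018 ,  0.85977251,  0.23899356,  0.32002217],
       [-0.89236973,  0.43532991,  0.11901314, -0.48196406],
       [-0.00171682, -0.26698146,  0.96370014,  0.3737646 ],
       [ 0.        ,  0.        ,  0.        ,  1.        ]])}
```

View pics/side0.png

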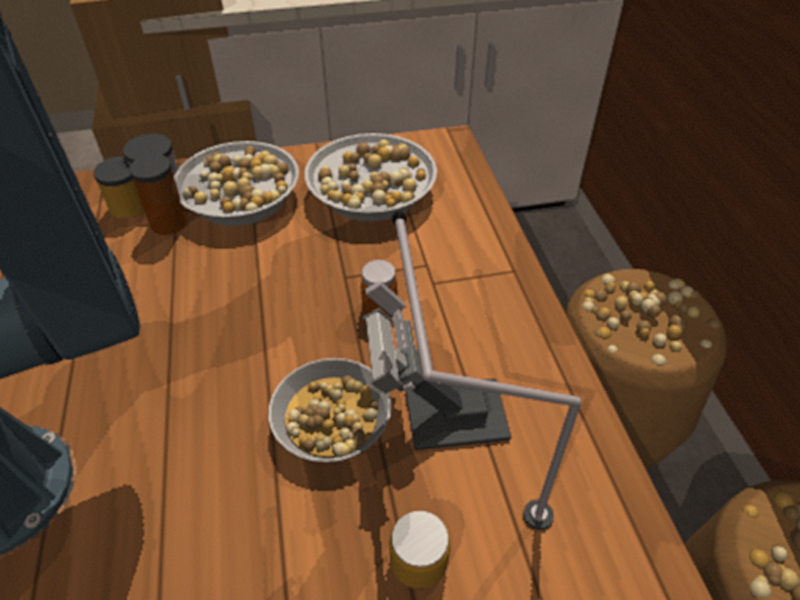

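View pics/top0.png

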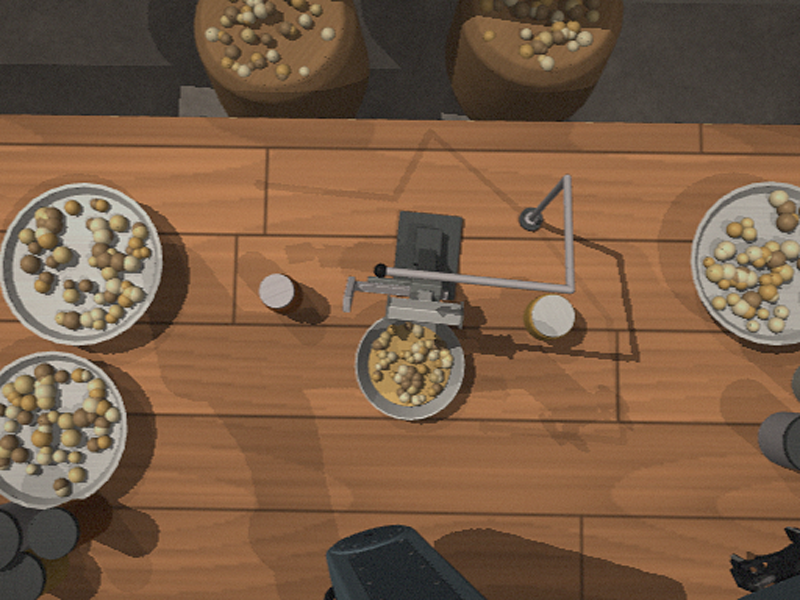

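The side view shows the lamp around (400,370) px, with the tab at about (385,300). The top view shows the foot plate at (430,250), the bar at (425,312) and the tab at (348,295). Next I'll take an enlarged crop of both.

Run:
```python
from bench import optics
import cv2,numpy as np
im=[]
for n,x0,y0 in(("top",213,125),("side",230,163)):
    a=np.mean([optics.camera(n).astype(float) for _ in range(3)],0).astype(np.uint8)[:,:,::-1]
    c=cv2.resize(a[y0:y0+130,x0:x0+100],(400,520),interpolation=cv2.INTER_CUBIC)
    im.append(np.clip(c*1.5,0,255).astype(np.uint8))
cv2.imwrite("pics/c1.png",np.hstack(im))
```

```text
(no output)
```

View pics/c1.png

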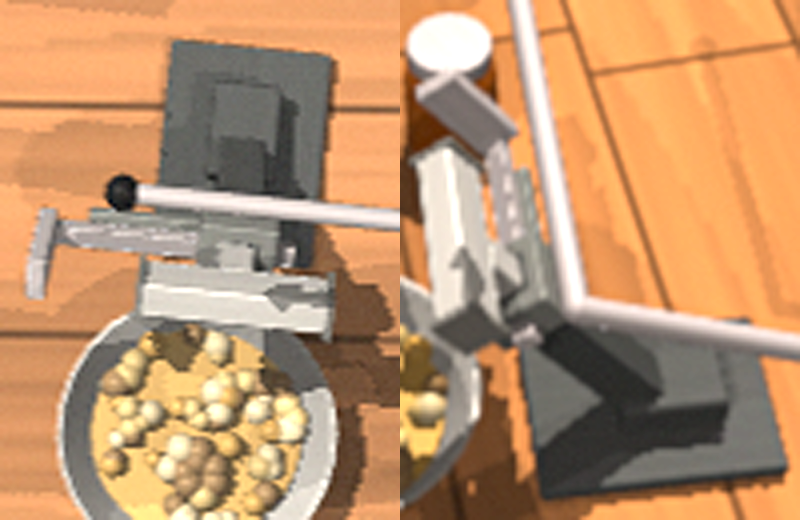

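The crop shows the plate corners: top view (172,40) and (331,58); side view (543,490), (787,467) and (748,320). The knob is at (122,192), and the tab end in the side view is at (418,92)/(440,72). I'll fit the stand pose and draw a wireframe over the images.

```bash
cat > h.py <<'E'
import numpy as np
from bench import status, optics
from scipy.spatial.transform import Rotation as R
def proj(n,P,c=None):
    c=c or optics.get_calibration(n); T=c["extrinsics"]; f=192/np.tan(np.radians(c["vertical_fov"]/2))
    p=(np.atleast_2d(P)-T[:3,3])@T[:3,:3]
    return np.c_[c["cx"]+f*p[:,0]/-p[:,2], c["cy"]-f*p[:,1]/-p[:,2]]
U=np.array([-np.sin(np.radians(35)),0,np.cos(np.radians(35))]); V=np.array([U[2],0,-U[0]])
def loc(s,x,y): return np.array([0,0,.02])+s*U+x*V+np.array([0,y,0])
def W(p,P):
    c,s=np.cos(p[2]),np.sin(p[2]); return np.atleast_2d(P)@np.array([[c,-s,0],[s,c,0],[0,0,1]]).T+[p[0],p[1],0]
def box(s0,s1,x,y0,y1): return np.array([loc(s,a,b) for s in(s0,s1) for a in(-x,x) for b in(y0,y1)])
E
cat > fit.py <<'E'
from h import *
import cv2
from scipy.optimize import least_squares
T=lambda u,v:(213+u/4,125+v/4); S=lambda u,v:(230+(u-400)/4,163+v/4)
obs=[("top",(.08,.06,.012),T(172,40)),("top",(.08,-.06,.012),T(331,58)),("side",(-.08,-.06,.012),S(543,490)),("side",(.08,-.06,.012),S(787,467)),("side",(.08,.06,.012),S(748,320))]
cal={n:optics.get_calibration(n) for n in("top","side")}
def r(p):
    e=[proj(n,W(p,P),cal[n])[0]-o for n,P,o in obs]
    e+=[proj("top",W(p,(p[3],.07,.38)),cal["top"])[0]-T(122,192)]
    for sx,o in((-.015,S(418,92)),(.015,S(440,72))): e+=[proj("side",W(p,loc(.216,sx,.124-p[4])),cal["side"])[0]-o]
    return np.concatenate(e)
f=least_squares(r,[.6,.03,0,-.12,0]); p=f.x; print(p.round(4)); print(r(p).reshape(-1,2).round(2))
np.save("p.npy",p)
print("bar",W(p,loc(.212,0,0)),"tab",W(p,loc(.19,0,.13-p[4])),"rail",W(p,(p[3],0,.38)))
im=[]
for n,x0,y0 in(("top",213,125),("side",230,163)):
    a=cv2.resize(optics.camera(n)[y0:y0+130,x0:x0+100,::-1],(400,520),interpolation=cv2.INTER_CUBIC); a=np.clip(a*1.5,0,255).astype(np.uint8)
    for B,col in((box(.195,.229,.012,-.06,.06),(0,0,255)),(box(.144,.216,.015,.124-p[4],.136-p[4]),(0,255,0)),(box(.135,.165,.024,-.026,.026),(255,0,0)),(np.array([(x,y,z) for x in(-.08,.08) for y in(-.06,.06) for z in(0,.012)]),(255,255,0))):
        q=((proj(n,W(p,B),cal[n])-[x0,y0]+.0)*4).astype(int)
        for i in range(8):
            for b in(1,2,4):
                if not i&b: cv2.line(a,tuple(map(int,q[i])),tuple(map(int,q[i|b])),col,1)
    im.append(a)
cv2.imwrite("pics/c2.png",np.hstack(im))
E
python3 fit.py
```

```text
[ 0.7314 -0.0161 -0.0882 -0.0858 -0.0035]
[[-0.53 -0.01]
 [ 0.02 -0.45]
 [-1.36  1.3 ]
 [ 0.32  0.33]
 [-0.3  -1.2 ]
 [ 0.07  0.01]
 [-1.57  0.26]
 [ 2.56 -0.44]]
bar [[ 0.61023487 -0.00542934  0.19366023]] tab [[0.6345696  0.12643087 0.17563889]] rail [[ 0.64590438 -0.00858532  0.38      ]]
```

View pics/c2.png

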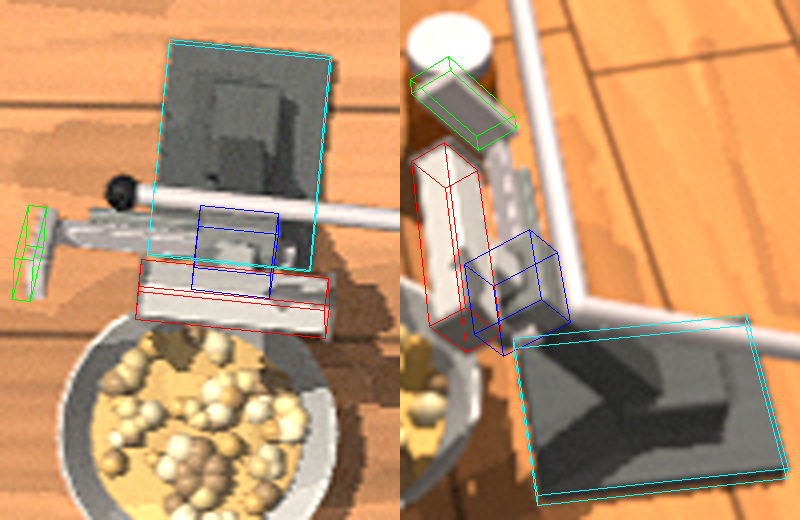

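The wireframe matches to within about 3 mm: the bar is near (0.613,-0.008,0.194) and the tab near (0.637,0.122,0.176). The jog offers only shifts and a turn about the tool's x. So before planning I'll check the tool axes, then see how orientation behaves at the reach limit, well away from the scene.

```bash
cat >> h.py <<'E'
def rot(o=None):
    o=o or status.get_obs(); q=o["eef_rot"]; return R.from_quat([q[1],q[2],q[3],q[0]]).as_matrix()
def show():
    o=status.get_obs(); print("t",o["time_s"],"pos",o["eef_pos"].round(4),"F",o["wrist_force"].round(1),"open",round(o["opening"],3)); print("q",o["q"].round(3)); print("axes (cols x y z)\n",rot(o).round(3)); return o
E
python3 -c "
from h import *; show()"
python3 -m jog '[-50,0,0,0,100, -100,0,0,0,100, -100,0,0,0,100, -100,0,0,0,100, -100,0,0,0,100]'
python3 -c "
from h import *; show()"
```

```text
t 0.5 pos [ 0.2598 -0.513   0.2313] F [-0.7  0.5  0.2] open 1.007
q [-1.308  0.181  1.607 -0.     1.354 -0.206]
axes (cols x y z)
 [[-0.     0.452 -0.892]
 [ 0.    -0.892 -0.452]
 [-1.    -0.     0.   ]]
time_s: 1.0
eef_pos: [0.2597, -0.5124, 0.3301]
eef_rot: [-0.164, -0.688, -0.165, 0.688]
wrist_force: [-0.6, 0.6, -1.0]
opening: 1.004
t 1.0 pos [ 0.2597 -0.5124  0.3301] F [-0.6  0.6 -1. ] open 1.004
q [-1.308  0.116  1.482  0.     1.545 -0.206]
axes (cols x y z)
 [[-0.     0.452 -0.892]
 [ 0.002 -0.892 -0.452]
 [-1.    -0.002 -0.   ]]
```

```bash
python3 -m jog '[0,50,0,0,100, 0,100,0,0,100, 0,150,0,0,100, 0,200,0,0,100, 0,250,0,0,100]' >/dev/null
python3 -m jog '[0,50,0,0,100, 0,100,0,0,100, 0,150,0,0,100, 0,200,0,0,100, 0,250,0,0,100]' >/dev/null
python3 -c "
from h import *; show()"
```

```text
t 2.0 pos [ 0.4089 -0.8077  0.2972] F [ 0.8 -1.3  1.7] open 1.0
q [-1.234  0.99   0.298  0.005  1.813 -0.131]
axes (cols x y z)
 [[ 0.019  0.451 -0.892]
 [-0.038 -0.891 -0.452]
 [-0.999  0.042  0.   ]]
```

```bash
python3 -m jog '[0,-30,0,0,100, 0,-60,0,0,100, 0,-60,0,0,100, 0,-60,0,0,100, 0,-60,0,0,100]' >/dev/null
python3 -c "
from h import *; show()"
```

```text
t 2.5 pos [ 0.3822 -0.7555  0.2988] F [-0.5  0.2  0.5] open 0.994
q [-1.244  0.76   0.673  0.006  1.662 -0.141]
axes (cols x y z)
 [[ 0.02   0.451 -0.892]
 [-0.043 -0.891 -0.452]
 [-0.999  0.047  0.001]]
```

Orientation clamped at the reach limit persists, so the tool can be tilted outward by pressing beyond reach. The tilt must lie in the stand's lean plane (azimuth about -5°), so I'll move high above the lamp first and turn the jaws.

```bash
python3 -m jog '[-20,-32,-34,0,100, -40,-64,-68,0,100, -60,-96,-102,0,100, -80,-128,-136,0,100, -90,-160,-165,0,100]' >/dev/null
python3 -m jog '[-20,-32,-34,0,100, -40,-64,-68,0,100, -60,-96,-102,0,100, -80,-128,-136,0,100, -90,-160,-165,0,100]' >/dev/null
python3 -m jog '[-20,-32,-34,-8,50, -40,-64,-68,-16,0, -60,-96,-102,-24,0, -80,-128,-136,-32,0, -90,-160,-165,-40,0]' >/dev/null
python3 -c "
from h import *; show()"
```

```text
t 4.0 pos [ 0.6035 -0.0912  0.5494] F [ 0.8 -0.5 -0.2] open 0.141
q [-0.33   0.189  0.976 -0.03   1.94   0.058]
axes (cols x y z)
 [[ 0.025  0.921 -0.388]
 [-0.038 -0.387 -0.921]
 [-0.999  0.038  0.025]]
```

```bash
python3 -m jog '[0,10,-40,-6,0, 0,20,-80,-12,0, 0,30,-120,-18,0, 0,42,-158,-18,0, 0,42,-158,-18,0]' >/dev/null
python3 -m jog '[0,50,0,0,0, 0,100,0,0,0, 0,150,0,0,0, 0,200,0,0,0, 0,250,0,0,0]' >/dev/null
python3 -c "
from h import *; show()"
```

```text
t 5.0 pos [0.8152 0.0154 0.4949] F [-0.5 -0.2  0.1] open 0.0
q [-0.115  0.755  0.298 -0.032  2.031 -0.04 ]
axes (cols x y z)
 [[ 0.054  0.994 -0.09 ]
 [-0.035 -0.088 -0.995]
 [-0.998  0.057  0.03 ]]
```

```bash
python3 -m jog '[-40,30,0,0,0, -80,60,0,0,0, -120,90,0,0,0, -160,120,0,0,0, -200,150,0,0,0]' >/dev/null
python3 -c "
from h import *; show()"
```

```text
t 5.5 pos [0.7907 0.0091 0.5498] F [-0.5  0.5 -0.1] open -0.001
q [-0.129  0.685  0.298 -0.026  2.063 -0.054]
axes (cols x y z)
 [[ 0.092  0.992 -0.089]
 [-0.035 -0.087 -0.996]
 [-0.995  0.094  0.027]]
```

```bash
python3 -m jog '[-80,240,0,0,0, -80,240,0,0,0, -80,240,0,0,0, -80,240,0,0,0, -80,240,0,0,0]' >/dev/null
python3 -c "
from h import *; show()"
python3 -m jog '[-150,900,0,0,0, -150,900,0,0,0, -150,900,0,0,0, -150,900,0,0,0, -150,900,0,0,0]' >/dev/null
python3 -c "
from h import *; show()"
```

```text
t 6.0 pos [ 0.8201 -0.0053  0.5248] F [0.5 0.6 0.1] open 0.002
q [-0.144  0.719  0.298 -0.019  1.995 -0.065]
axes (cols x y z)
 [[ 0.125  0.988 -0.089]
 [-0.035 -0.086 -0.996]
 [-0.992  0.128  0.024]]
t 6.5 pos [ 0.8619 -0.0222  0.4798] F [ 0.7  0.3 -0.1] open 0.0
q [-0.159  0.779  0.298 -0.011  1.897 -0.076]
axes (cols x y z)
 [[ 0.164  0.983 -0.089]
 [-0.036 -0.084 -0.996]
 [-0.986  0.166  0.022]]
```

```bash
R='python3 -m jog'
python3 -m jog '[-400,600,-60,0,0, -400,600,-60,0,0, -400,600,-60,0,0, -400,600,-60,0,0, -400,600,-60,0,0]' >/dev/null
python3 -m jog '[-400,600,-60,0,0, -400,600,-60,0,0, -400,600,-60,0,0, -400,600,-60,0,0, -400,600,-60,0,0]' >/dev/null
python3 -m jog '[-400,600,-60,0,0, -400,600,-60,0,0, -400,600,-60,0,0, -400,600,-60,0,0, -400,600,-60,0,0]' >/dev/null
python3 -c "
from h import *; show()"
```

```text
t 8.0 pos [ 8.260e-01 -8.000e-04  5.927e-01] F [0.  0.2 0.6] open -0.005
q [-0.145  0.641  0.299  0.003  1.918 -0.058]
axes (cols x y z)
 [[ 0.278  0.957 -0.087]
 [-0.038 -0.08  -0.996]
 [-0.96   0.28   0.014]]
```

```bash
python3 -m jog '[-250,600,-60,0,0, -250,600,-60,0,0, -250,600,-60,0,0, -250,600,-60,0,0, -250,600,-60,0,0]' >/dev/null
python3 -m jog '[-250,600,-60,0,0, -250,600,-60,0,0, -250,600,-60,0,0, -250,600,-60,0,0, -250,600,-60,0,0]' >/dev/null
python3 -m jog '[-250,600,-60,0,0, -250,600,-60,0,0, -250,600,-60,0,0, -250,600,-60,0,0, -250,600,-60,0,0]' >/dev/null
python3 -m jog '[-250,600,-60,0,0, -250,600,-60,0,0, -250,600,-60,0,0, -250,600,-60,0,0, -250,600,-60,0,0]' >/dev/null
python3 -c "
from h import *; show()"
```

```text
t 10.0 pos [0.8429 0.0127 0.6474] F [-0.5  0.1  0.9] open 0.002
q [-0.133  0.59   0.299  0.022  1.81  -0.041]
axes (cols x y z)
 [[ 0.428  0.9   -0.082]
 [-0.036 -0.074 -0.997]
 [-0.903  0.429  0.001]]
```

```bash
python3 -m jog '[-250,600,-60,0,0, -250,600,-60,0,0, -250,600,-60,0,0, -250,600,-60,0,0, -250,600,-60,0,0]' >/dev/null
python3 -m jog '[-250,600,-60,0,0, -250,600,-60,0,0, -250,600,-60,0,0, -250,600,-60,0,0, -250,600,-60,0,0]' >/dev/null
python3 -m jog '[-250,600,-60,0,0, -250,600,-60,0,0, -250,600,-60,0,0, -250,600,-60,0,0, -250,600,-60,0,0]' >/dev/null
python3 -m jog '[-250,600,-60,0,0, -250,600,-60,0,0, -250,600,-60,0,0, -250,600,-60,0,0, -250,600,-60,0,0]' >/dev/null
python3 -c "
from h import *; show()
p=np.load('p.npy'); p[:2]+=[.0025,-.0025]; p[4]=.001; np.save('p2.npy',p)
M=rot(); print('pos s,x,y of TCP in tube frame', )
import numpy as np
c,s=np.cos(p[2]),np.sin(p[2]); L=np.array([[c,s,0],[-s,c,0],[0,0,1]])@(status.get_obs()['eef_pos']-[p[0],p[1],0])-[0,0,.02]
print(L, 's',L@U,'x',L@V,'y',L[1])"
```

```text
t 12.0 pos [0.8117 0.0217 0.7504] F [-0.   1.   0.1] open 0.003
q [-0.137  0.473  0.299  0.047  1.764 -0.035]
axes (cols x y z)
 [[ 0.569  0.819 -0.074]
 [-0.032 -0.068 -0.997]
 [-0.822  0.57  -0.012]]
pos s,x,y of TCP in tube frame
[0.07400229 0.04707858 0.73038398] s 0.5558495607773051 x 0.4795501712501588 y 0.04707857828800713
```

Tilted 34.7°: tool x = -U, tool y = V and tool z = -stand y, each within about 1°. Next I'll go to the +y side of the tab with the gripper closed, tip at s≈0.25.

```bash
python3 -m jog '[0,-20,-40,0,0, 0,-40,-80,0,0, 0,-60,-123,0,0, 0,-100,-123,0,0, 0,-150,-123,0,0]' >/dev/null
python3 -m jog '[20,-45,0,0,0, 40,-90,0,0,0, 60,-135,0,0,0, 80,-180,0,0,0, 100,-225,0,0,0]' >/dev/null
python3 -m jog '[40,-20,0,0,0, 80,-40,0,0,0, 120,-60,0,0,0, 160,-80,0,0,0, 200,-105,0,0,0]' >/dev/null
cat >> h.py <<'E'
def tf(P=None):
    p=np.load('p2.npy'); c,s=np.cos(p[2]),np.sin(p[2])
    P=status.get_obs()['eef_pos'] if P is None else P
    L=np.array([[c,s,0],[-s,c,0],[0,0,1]])@(P-[p[0],p[1],0])-[0,0,.02]; return np.array([L@U,L@V,L[1]])
E
cat > look.py <<'E'
from h import *
import cv2,sys
show(); print("tube frame s,x,y",tf().round(4))
w=optics.get_calibration("wrist"); a=optics.camera("wrist"); b=optics.camera("side")[100:300,200:400]
cv2.imwrite(sys.argv[1],np.hstack([cv2.resize(a,(400,300))[:,:,::-1],cv2.resize(b,(400,400),interpolation=cv2.INTER_CUBIC)[:300,:,::-1]]) if 0 else np.hstack([np.vstack([cv2.resize(a,(400,300)),np.zeros((100,400,3),np.uint8)]),cv2.resize(b,(400,400),interpolation=cv2.INTER_CUBIC)])[:,:,::-1])
np.save("w.npy",np.r_[w["extrinsics"].ravel(),w["vertical_fov"],w["cx"],w["cy"]])
E
python3 look.py pics/l1.png
```

```text
t 13.5 pos [0.5992 0.1674 0.2307] F [ 0.1 -0.2  0.1] open -0.001
q [ 0.14  -0.034  1.959 -0.191  0.626  0.339]
axes (cols x y z)
 [[ 0.57   0.818 -0.074]
 [-0.032 -0.069 -0.997]
 [-0.821  0.571 -0.013]]
tube frame s,x,y [ 0.2589 -0.0024  0.1735]
```

View pics/l1.png

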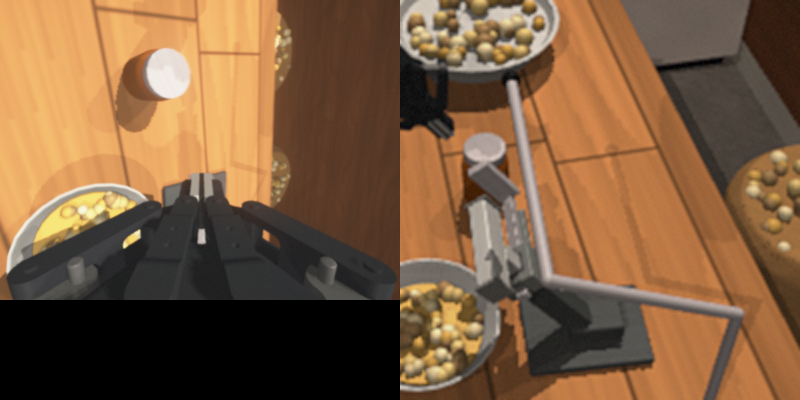

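The wrist view shows the shut fingers at about (203,185) over the tab end. The side view shows the gripper at (430,110), on the far side of the tab at (492,185). I'll descend, then push along tool +z.

```bash
python3 -m jog '[20,2,0,0,0, 40,2,0,0,0, 60,2,0,0,0, 72,2,0,0,0, 72,2,0,0,0]'
python3 -m jog '[0,0,6,0,0, 0,0,12,0,0, 0,0,18,0,0, 0,0,24,0,0, 0,0,30,0,0]'
python3 -c "
from h import *; show();print(tf())"
```

```text
time_s: 14.1
eef_pos: [0.6422, 0.1648, 0.1739]
eef_rot: [0.61, 0.642, 0.306, -0.349]
wrist_force: [-0.3, -0.1, -0.4]
opening: -0.006
time_s: 14.6
eef_pos: [0.6393, 0.1347, 0.1737]
eef_rot: [0.61, 0.643, 0.306, -0.348]
wrist_force: [-1.1, 3.9, 0.8]
opening: -0.002
t 14.6 pos [0.6393 0.1347 0.1737] F [-1.1  3.9  0.8] open -0.002
q [ 0.059  0.111  1.94  -0.139  0.491  0.24 ]
axes (cols x y z)
 [[ 0.57   0.818 -0.075]
 [-0.032 -0.069 -0.997]
 [-0.821  0.571 -0.013]]
[ 1.87685729e-01 -2.55408405e-05  1.44412401e-01]
```

Contact at 3.9 N, which is the slide's friction. I'll push on until the end stop shows in the force.

```bash
python3 -m jog '[0,0,4,0,0, 0,0,8,0,0, 0,0,12,0,0, 0,0,16,0,0, 0,0,18,0,0]'
python3 -m jog '[0,0,1,0,0, 0,0,2,0,0, 0,0,3,0,0, 0,0,4,0,0, 0,0,4,0,0]'
```

```text
time_s: 15.1
eef_pos: [0.6381, 0.1168, 0.173]
eef_rot: [0.61, 0.642, 0.306, -0.349]
wrist_force: [-0.6, 2.4, 2.0]
opening: 0.003
time_s: 15.6
eef_pos: [0.6379, 0.1161, 0.1732]
eef_rot: [0.61, 0.643, 0.307, -0.347]
wrist_force: [2.8, 17.8, 0.1]
opening: -0.001
```

At the end stop: 17.8 N and the tool stalled. Now back off, rise, open, and move over the bar along the tube axis.

```bash
python3 -m jog '[0,0,-10,0,0, 0,0,-20,0,0, -30,0,-22,0,0, -70,0,-22,0,0, -115,0,-22,0,0]'
python3 -m jog '[0,0,25,0,100, 0,0,55,0,100, 0,0,90,0,100, 0,0,125,0,100, 0,0,146,0,100]'
python3 look.py pics/l2.png
```

```text
time_s: 16.1
eef_pos: [0.5723, 0.1383, 0.2663]
eef_rot: [0.609, 0.641, 0.307, -0.35]
wrist_force: [0.5, 0.5, 1.0]
opening: 0.002
time_s: 16.6
eef_pos: [0.5624, -0.0091, 0.2654]
eef_rot: [0.61, 0.642, 0.306, -0.35]
wrist_force: [0.0, -0.6, 0.4]
opening: 0.852
t 16.6 pos [ 0.5624 -0.0091  0.2654] F [ 0.  -0.6  0.4] open 0.852
q [-0.31  -0.267  2.085  0.21   0.744 -0.343]
axes (cols x y z)
 [[ 0.568  0.819 -0.076]
 [-0.034 -0.069 -0.997]
 [-0.822  0.569 -0.012]]
tube frame s,x,y [ 2.995e-01  1.000e-04 -5.600e-03]
```

View pics/l2.png

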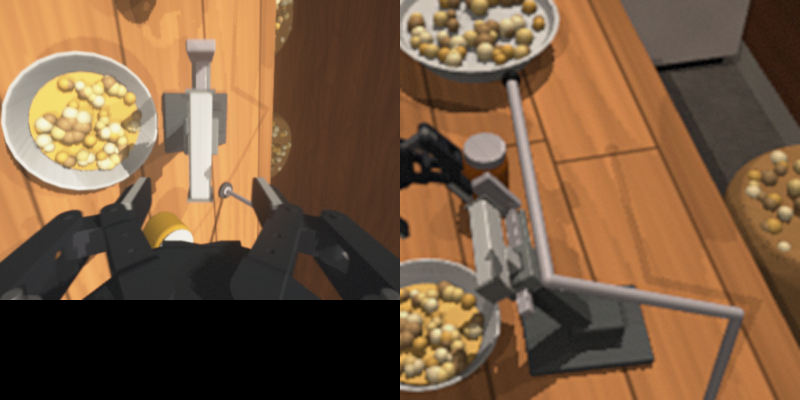

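Run:
```python
from h import *
p=np.load('p2.npy'); k=400/512
for n in("wrist","side"):
    f=(lambda q:q*k) if n=="wrist" else (lambda q:(q-[200,100])*2+[400,0])
    for nm,P in(("bar+y top",loc(.229,0,.06)),("bar-y top",loc(.229,0,-.06)),("tab top in",loc(.216,0,.104)),("tab top out",loc(.216,0,.129))): print(n,nm,f(proj(n,W(p,P))).round(0))
    print(n,"tcp",f(proj(n,status.get_obs()['eef_pos'])).round(0))
```

```text
wrist bar+y top [[201.  94.]]
wrist bar-y top [[201. 202.]]
wrist tab top in [[201.  48.]]
wrist tab top out [[201.  21.]]
wrist tcp [[201. 184.]]
side bar+y top [[476. 203.]]
side bar-y top [[486. 286.]]
side tab top in [[480. 182.]]
side tab top out [[478. 167.]]
side tcp [[443. 217.]]
```

The wrist view agrees with the model: bar ends at rows 92 and 198 (predicted 94 and 202), and the tab at row 45, against 48 predicted for fully in and 21 for out. The bar is centred between the fingers at column 201. Descend and grip.

```bash
python3 -m jog '[25,0,-4,0,100, 50,0,-6,0,100, 75,0,-6,0,100, 95,0,-6,0,100, 104,0,-6,0,100]'
python3 -m jog '[0,0,0,0,60, 0,0,0,0,30, 0,0,0,0,10, 0,0,0,0,0, 0,0,0,0,0]'
python3 -m jog '[0,0,0,0,0, 0,0,0,0,0, 0,0,0,0,0, 0,0,0,0,0, 0,0,0,0,0]'
```

```text
time_s: 17.2
eef_pos: [0.622, -0.0031, 0.1777]
eef_rot: [0.609, 0.642, 0.308, -0.35]
wrist_force: [-1.1, -0.7, 0.8]
opening: 0.995
time_s: 17.7
eef_pos: [0.6207, -0.0038, 0.1799]
eef_rot: [0.609, 0.642, 0.308, -0.35]
wrist_force: [-14.9, 0.1, 8.0]
opening: 0.271
time_s: 18.2
eef_pos: [0.6208, -0.0038, 0.1799]
eef_rot: [0.609, 0.642, 0.307, -0.35]
wrist_force: [-13.7, -0.3, 7.2]
opening: 0.271
```

The grip holds: opening 0.271 ≈ 23 mm on the 24 mm bar. Draw out along -x.

```bash
python3 -m jog '[-4,0,0,0,0, -10,0,0,0,0, -18,0,0,0,0, -26,0,0,0,0, -34,0,0,0,0]'
python3 -c "
from h import *; print(tf())"
```

```text
time_s: 18.7
eef_pos: [0.6015, -0.0022, 0.2073]
eef_rot: [0.609, 0.642, 0.308, -0.35]
wrist_force: [-2.3, 5.5, -10.5]
opening: 0.273
[ 0.22989118 -0.00170393  0.00470087]
```

```bash
python3 -m jog '[-8,0,0,0,0, -18,0,0,0,0, -28,0,0,0,0, -38,0,0,0,0, -46,0,0,0,0]'
python3 -m jog '[-3,0,0,0,0, -6,0,0,0,0, -9,0,0,0,0, -11,0,0,0,0, -11,0,0,0,0]'
python3 -c "
from h import *; print(tf())"
python3 look.py pics/l3.png
```

```text
time_s: 19.2
eef_pos: [0.5752, 0.0, 0.2452]
eef_rot: [0.609, 0.642, 0.308, -0.349]
wrist_force: [-1.1, 9.6, -10.7]
opening: 0.271
time_s: 19.7
eef_pos: [0.5689, 0.0006, 0.2542]
eef_rot: [0.609, 0.642, 0.308, -0.349]
wrist_force: [-5.3, 9.4, -7.4]
opening: 0.271
[ 0.28705745 -0.00164978  0.00460223]
t 19.7 pos [0.5689 0.0006 0.2542] F [-5.3  9.4 -7.4] open 0.271
q [-0.283 -0.233  2.081  0.2    0.714 -0.317]
axes (cols x y z)
 [[ 0.566  0.821 -0.073]
 [-0.029 -0.068 -0.997]
 [-0.824  0.567 -0.015]]
tube frame s,x,y [ 0.2871 -0.0016  0.0046]
```

View pics/l3.png

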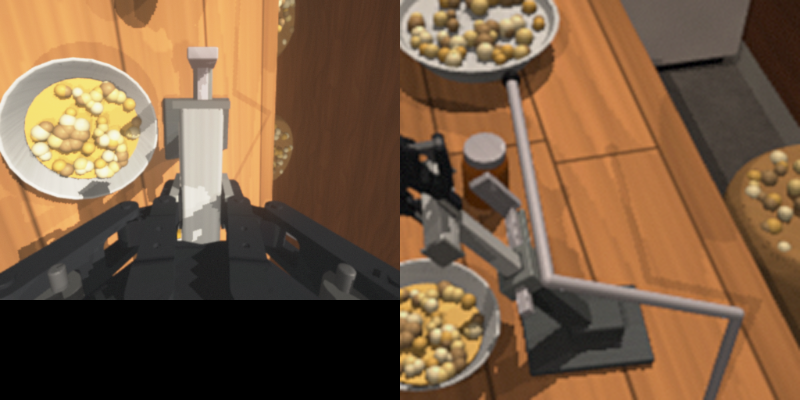

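The side view shows the bar drawn out, at about (440,225). By tool travel that is about 91 mm. I'll draw 2 mm more, then lower 8 mm so the lamp rests on the button and check that the force turns upward.

```bash
python3 -m jog '[-1,0,0,0,0, -2,0,0,0,0, -2,0,0,0,0, -2,0,0,0,0, -2,0,0,0,0]'
python3 -c "
from h import *; print(tf())"
python3 -m jog '[2,0,0,0,0, 4,0,0,0,0, 6,0,0,0,0, 8,0,0,0,0, 8,0,0,0,0]'
python3 -c "
from h import *; print(tf())"
```

```text
time_s: 20.3
eef_pos: [0.5679, 0.0007, 0.2557]
eef_rot: [0.609, 0.642, 0.308, -0.349]
wrist_force: [-6.2, 9.7, -8.0]
opening: 0.274
[ 0.28887979 -0.00166773  0.00459993]
time_s: 20.8
eef_pos: [0.5715, 0.0004, 0.2507]
eef_rot: [0.609, 0.641, 0.309, -0.349]
wrist_force: [-37.1, 9.0, 15.7]
opening: 0.275
[ 0.28270034 -0.00149346  0.00467889]
```

The force turned to about +34 N along the axis, so the button is holding. I'll relieve the load, open, and back out along the tube.

```bash
python3 -m jog '[-2,0,0,0,0, -4,0,0,0,0, -5,0,0,0,10, -5,0,0,0,40, -5,0,0,0,70]'
python3 -m jog '[0,0,0,0,100, 0,0,0,0,100, 0,0,0,0,100, -15,0,0,0,100, -40,0,0,0,100]'
python3 -m jog '[-30,0,0,0,100, -60,0,0,0,100, -90,0,0,0,100, -110,0,0,0,100, -110,0,0,0,100]'
python3 look.py pics/l4.png
python3 - <<'E'
from h import *
p=np.load('p2.npy'); k=400/512
f=lambda q:q*k
for m in(.080,.087,.095): print(m,[f(proj("wrist",W(p,loc(.229+m,x,y)))).round(0)[0] for x,y in((0,.06),(0,-.06),(-.012,.06),(.012,.06))])
print("tab in/out",f(proj("wrist",W(p,[loc(.216,0,.104),loc(.216,0,.129)]))).round(0))
print("side bar",[((proj("side",W(p,loc(.212+m,0,0)))-[200,100])*2+[400,0])[0].round(0) for m in(.08,.087,.095)])
E
```

```text
time_s: 21.3
eef_pos: [0.5729, -0.0021, 0.2575]
eef_rot: [0.611, 0.643, 0.304, -0.348]
wrist_force: [0.2, 0.2, 0.8]
opening: 0.551
time_s: 21.8
eef_pos: [0.5478, -0.0, 0.2858]
eef_rot: [0.609, 0.642, 0.307, -0.35]
wrist_force: [0.3, -0.2, 0.1]
opening: 1.001
time_s: 22.3
eef_pos: [0.4865, 0.0031, 0.3814]
eef_rot: [0.612, 0.643, 0.304, -0.347]
wrist_force: [0.2, 0.7, -0.0]
opening: 1.002
t 22.3 pos [0.4865 0.0031 0.3814] F [ 0.2  0.7 -0. ] open 1.002
q [-0.352 -0.58   2.059  0.189  1.078 -0.313]
axes (cols x y z)
 [[ 0.574  0.815 -0.075]
 [-0.034 -0.067 -0.997]
 [-0.818  0.575 -0.011]]
tube frame s,x,y [ 4.385e-01  3.900e-03 -1.000e-04]
0.08 [array([201.,  99.]), array([200., 186.]), array([191.,  99.]), array([210.,  99.])]
0.087 [array([201.,  99.]), array([200., 188.]), array([191.,  99.]), array([210.,  99.])]
0.095 [array([200.,  99.]), array([200., 191.]), array([190.,  99.]), array([210.,  99.])]
tab in/out [[201.  71.]
 [201.  54.]]
side bar [array([446., 216.]), array([442., 212.]), array([438., 209.])]
```

View pics/l4.png

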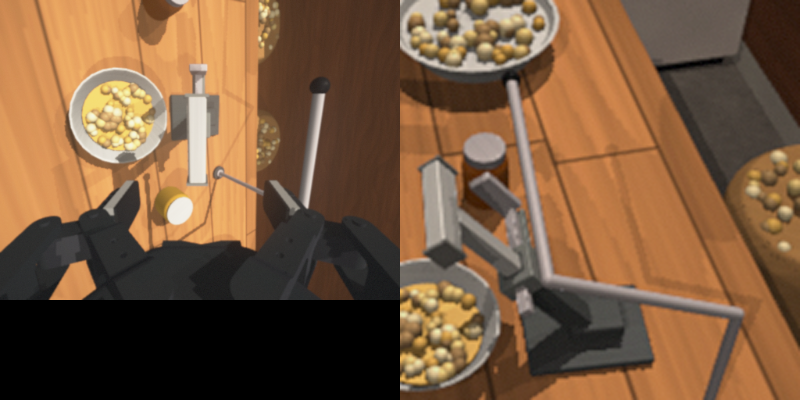

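After release the bar stands at about (442,212) in the side view, where the model puts 87 mm. The tab is in, and the pan, tin and jar look in place. One settle call and an image-difference check for sinking, then hand in.

```bash
python3 -c "
from bench import optics; import numpy as np; np.save('a.npy',optics.camera('side'))"
python3 -m jog '[0,0,0,0,100, 0,0,0,0,100, 0,0,0,0,100, 0,0,0,0,100, 0,0,0,0,100]'
python3 - <<'E'
from bench import *
from bench import optics,hand_in
import numpy as np
d=np.abs(optics.camera('side').astype(int)-np.load('a.npy').astype(int))[160:240,205:265]
print(d.mean(),(d>40).sum())
if (d>40).sum()<60: print(hand_in())
E
```

```text
time_s: 22.95
eef_pos: [0.4861, 0.0035, 0.3774]
eef_rot: [0.61, 0.642, 0.306, -0.349]
wrist_force: [0.1, 0.0, 0.5]
opening: 0.998
1.0627777777777778 0
the job is handed in; nothing more can be done
None
```

I handed the job in at about 23 s of the 51 s allowed. By my checks the lamp stands drawn out on its button and the lock slide is fully in. `hand_in` reports no verdict.

**What I did**
- **Tilt:** the jog moves cannot tilt the tool. I leaned it about 35° by repeatedly commanding poses beyond the arm's reach, high above the lamp, so it could come in along the tube.
- **Slide:** I pushed the tab in with the fingers shut. At the end stop the tool stalled at 17.8 N.
- **Lamp:** I gripped the bar (23 mm measured on the 24 mm bar) and drew it out about 93 mm by tool travel. I then lowered it a few millimetres, opened and backed out along the tube.

**Last checks**
- **Button:** lowering the bar met about 34 N upward at roughly 87 mm, so the button is holding. I did not see the button itself.
- **Bar:** after release it sits in the side picture where the model puts 87 mm. Two pictures 0.5 s apart showed no movement.
- **Slide tab:** before I took the bar, the tab was within 3 pixels of the fully-in position. The last picture still shows it in, though I did not measure it closely.
- **Contact:** the wrist force was near zero with the gripper clear.
- **Pan, tin and jar:** they looked undisturbed in the pictures. I did not measure their positions.

**Doubt:** while tilting, joint 3 sat at its lower limit and read 0.298 to 0.299 rad, against the listed 0.30. The jog command's own limiting held it there and no fault was reported, but I cannot rule out that it counts as passing the range.

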